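Stopper the sample vessel

TASK

Roll the steel sample vessel in its V-cradle until its neck points straight up, then close it with the green stopper: keep hold of the stopper until it is fully home in the neck with its flange on the rim, then let go, the neck still pointing straight up. Leave the other two stoppers in the rack and do not shift or knock over any of the bottles and glassware.

Things in the scene. Friction and masses are not known exactly. Their poses are not given: they have to be found in the camera images.
- vessel (a joint): Roll angle of the vessel in its cradle, rad. 0: the neck points straight up. Positive values turn it about the cradle's +x axis, so that the neck leans to the cradle's -y side; it starts leaning 0.5 to 1.0 rad that way. Range -1.2 to 1.2. It turns stiffly (about 0.2 N m of friction, some 3 N at the neck), stays where it is left and cannot be lifted out.
- cradle: Fixed cradle with blue V-supports and a grey foot plate 190 mm (x) x 100 mm (y), aluminium end plates 83 mm high. It holds a steel cylindrical sample vessel, 70 mm in diameter and 150 mm long, lying along the cradle's x axis; white neck halfway along. Origin: centre of the foot plate's underside on the bench, z up; the vessel's axis lies 62 mm above it. It may stand at any yaw.
- vessel_axis (a point): The middle of the vessel, on its roll axis, 62 mm above the bench. Axes turn with the vessel: x along the roll axis, z along the neck towards its mouth.
- neck_mouth (a point): Centre of the neck's open mouth (rim plane), on the white neck, 65 mm from the roll axis. z points out of the neck along its axis, x is parallel to the roll axis. The neck stands 30 mm out of the vessel's side; outside diameter 36 mm, 40 mm at the lip (the last 4 mm); bore 27 mm in diameter, flaring to 31 mm at the mouth, 29 mm deep.
- green_stopper: Green stopper, 45 g nominal, standing in one of the three holes of the wooden rack with its flange on the rack's top; origin: centre of the flange's underside, z up along its axis. From the origin down: tapered plug 26 mm long (diameter 25 mm at the flange, 18 mm at its lower end). From the origin up: flange 40 mm in diameter and 6 mm thick, then a straight grip knob 24 mm in diameter and 34 mm tall (its top is 40 mm above the origin).
- white_stopper: White stopper, does not fit, stays in the rack; origin: centre of the flange's underside, z up along its axis. From the origin down: tapered plug 26 mm long (diameter 29.6 mm at the flange, 23 mm at its lower end). From the origin up: flange 40 mm in diameter and 6 mm thick, then a straight grip knob 24 mm in diameter and 34 mm tall (its top is 40 mm above the origin).
- orange_stopper: Orange stopper, does not fit, stays in the rack; origin: centre of the flange's underside, z up along its axis. From the origin down: tapered plug 26 mm long (diameter 29.6 mm at the flange, 23 mm at its lower end). From the origin up: flange 40 mm in diameter and 6 mm thick, then a straight grip knob 24 mm in diameter and 34 mm tall (its top is 40 mm above the origin).
- rack: Fixed wooden stopper rack 75 mm (x) x 190 mm (y) x 40 mm high, three 32 mm through holes in a row along its y axis at y = -55, 0, 55 mm. Which stopper stands in which hole varies. Origin: centre of its underside, z up.
- amber_bottle: Amber glass reagent bottle with black cap, 60 mm in diameter, 150 mm tall, standing between the cradle and the rack. Loose bystander. Origin: centre of its underside, z up.
- vial_a: Small amber vial with black cap, 25 mm in diameter, 55 mm tall, close to the rack. Loose bystander. Origin: centre of its underside, z up.
- vial_b: Small amber vial with red cap, 25 mm in diameter, 55 mm tall, close to the rack. Loose bystander. Origin: centre of its underside, z up.
- beaker: Small open glass beaker, 50 mm in diameter, 60 mm tall, close to the cradle on the side to which the neck leans. Loose bystander. Origin: centre of its underside, z up.
- wash_bottle: Small white plastic bottle with blue cap, 34 mm in diameter, 90 mm tall, close to the cradle on the side away from the lean. Loose bystander. Origin: centre of its underside, z up.

How it is judged:
On the way, in this order (a step that is already met when the one before it is completed fails the run):
1. the vessel is rolled until its neck points straight up (within 0.1 rad) (value of joint vessel between -0.1 and 0.1 rad), for 0.2 s.
2. the green stopper is brought home in the upright neck (flange within 6 mm of the rim) by the fingers, not dropped in (all of step 1 and z of green_stopper in the frame of neck_mouth between -0.004 and 0.006 m and distance between green_stopper and neck_mouth below 0.008 m and contact force between the fingers and green_stopper above 0.5 N), for 0.1 s.
At the end, for the whole second after the job is handed in: The vessel's neck points straight up (roll angle within 0.1 rad of 0), and the green stopper sits at rest fully home in it: flange within 3 mm of the rim plane, centred within 5 mm, its axis within 0.1 rad of the neck's, released (all of step 1 and z of green_stopper in the frame of neck_mouth between -0.003 and 0.003 m and distance between green_stopper and neck_mouth below 0.005 m and angle between the z axis of green_stopper and the z axis of neck_mouth, either way round below 0.1 rad and linear speed of green_stopper below 0.02 m/s); the robot touches nothing.
It fails at once if the amber bottle is shoved more than 25 mm or tipped over (distance of amber_bottle from where it was at the start of the episode above 0.025 m or angle between amber_bottle's own z axis and vertical above 0.35 rad).
It fails at once if a vial is shoved more than 25 mm or tipped over (distance of any of vial_a, vial_b from where it was at the start of the episode above 0.025 m or angle between any of vial_a, vial_b's own z axis and vertical above 0.35 rad).
It fails at once if the beaker or the small white bottle is shoved more than 25 mm or tipped over (distance of any of beaker, wash_bottle from where it was at the start of the episode above 0.025 m or angle between any of beaker, wash_bottle's own z axis and vertical above 0.35 rad).
It fails at once if the white or the orange stopper is moved more than 20 mm from its place in the rack (distance of any of white_stopper, orange_stopper from where it was at the start of the episode above 0.02 m).
It also fails if it takes over 67 s, if anything falls off the work surface, if the arm or the gripper's body presses on something with over 40 N, if the wrist force passes 120 N, or if a joint passes its speed limit or range.

ROBOT

A 6-joint arm with a two-finger parallel gripper is mounted at the origin on the work surface. World frame = base frame: x ahead of the robot, y to its left, z up, the work surface at z = 0. Lengths are in m, angles in rad, forces in N, time in s.
With the tool pointing down it reaches from about 0.35 to 0.775 m from the base axis. Payload 7.3 kg.
Tool frame: the origin (TCP) lies on the centre line of the jaws, within the pads' length; the fingertips stand 14 mm ahead of it and the grasp point (between the pads) lies 5 mm behind it; z points along the fingers, y is the direction in which the jaws open and shut (so a half turn about z gives the same grasp; the last joint's range is limited). The gripper opens to 92 mm and grips with 3 to 60 N. Pads are 19 mm wide; open, the fingers measure 130 mm over their backs; the gripper's body (75 mm by 190 mm) begins 47 mm behind the grasp point.
Start: joints at [-1.363, 0.342, 1.524, -0, 1.275, -0.146], TCP at [0.182, -0.492, 0.241] pointing down, gripper open.
Joint ranges: [-2.53, 2.53], [-0.77, 2.02], [0.04, 2.7], [-1, 4.14], [0.28, 2.66], [-3.11, 3.11]. Speed limits (rad/s): [2.57, 2.57, 3.14, 3.14, 3.14, 3.14].

INTERFACE

Orientations are given as [roll, pitch, yaw] about the fixed x, y, z axes, in that order (R = Rz(yaw) Ry(pitch) Rx(roll)).
In Python, from cell import telemetry, cams, robot gives the robot as it stands.
- The arm moves only by the tool servo_tool, never from a script. Its argument "targets" is text: rows parted by semicolons, each of 4 numbers parted by spaces: the shift along the tool's x, y, z in mm, then the turn about the tool's z in rad. In form: x y z yaw; .... A call has 1 to 20 rows; each row shifts and turns the pose as measured when the row begins, along the tool's axes as they then stand; what a row does not reach is not made up. A row lasts 1/8 s, in which the tool goes at most 62.5 mm and 10.7 degrees, less where a joint would pass 70% of its speed; a pose out of reach is approached as far as the arm can. A call with a gripper value outside its range is refused whole. "hand" is the opening, from 0 (shut) to 1 (fully open), set as the call begins (left out, the last holds). The fingers move at their own pace and stop on an object; "squeeze" is the grip in N (left out, the last holds). Time passes only in rows, so rows that do not move let the fingers close. It gives the time, the measured TCP pose, the force and the opening at its end, in the units of the state.
- telemetry.observe(): the state, without advancing time (a new reading comes with each control period).
- cams.read_camera(name): name is "scene" or "side" or "wrist"; returns a dict with "color" (400x640x3 uint8, red, green, blue), "K" (3x3 intrinsics, pixels), "k1" (the pictures are not rectified: a ray, as slopes to the right and down, at radius r is drawn at 1 + k1 r^2 times it, then the intrinsics apply), "R" (3x3) and "t" (3): a world point X has camera coordinates R X + t. Camera axes: x right, y down, z forward; pixel columns grow to the right and rows downward; lengths in m; the calibration is good to about 2 mm. A picture is of the moment at which its call begins. There is no depth.
- robot.hand_in(): hands the job in, once; it reports no verdict.
Trained networks look in a picture, given as the dict that the camera call returned (one of the last four; its "shot" number tells which), for a name from the list of things; names that differ only in an ending like _2 or _b are one class to them, and where a whole thing is asked for, a point or a joint stands for the part that bears it (a point fixed in the world has none). Each returns a list of dicts, best first, with "score" (0 to 1); they miss things now and then, are a little off and sometimes report something else, mostly with a low value. They report only what shows in the picture. A call takes as long as a camera call.
- cams.cut_out(picture, query): "region" (400x640 bool, what is visible of it) and "extent" ([centre column, centre row, width, height] in pixels, round what is visible of it).
The state is a dict: "time": time; "qpos": joint angles; "qvel": joint speeds; "joint_efforts": joint torques, N m; "tool_pos": TCP position; "tool_rot": TCP orientation; "contact_force": force on the tool from outside, world axes, zero at the start; "torque": the same for the moment, N m; "opening": finger opening in m.
Only numpy, scipy, OpenCV 4.12 (cv2) and the standard library are available. Lean on these libraries where they do the work, as an engineer would, in place of code of your own. Each camera call takes 0.05 s, during which the arm holds its last target.

## Working session

There is one attempt and no reset: what is moved stays moved. The work goes in short steps, Python scripts to look and compute and a tool call to move; the robot and the scene stay as the last step left them, time stands still between calls to the robot, and variables do not carry over. Pictures are saved under pics/ and viewed, and the job is handed in when it is done.

Besides the shell and the picture viewer there is one more tool, called after "Call:" as name(argument=value, ...) on one line, values as JSON. servo_tool: Moves the arm, as the interface text tells. Its arguments: {"type":"object","properties":{"targets":{"type":"string"},"hand":{"type":"number"},"squeeze":{"type":"number"}},"required":["targets"]}

```bash
ls; mkdir -p pics; cat > h.py <<'E'
import numpy as np, cv2
from cell import telemetry, cams, robot
def save(p,n): cv2.imwrite('pics/'+n,cv2.cvtColor(p['color'],cv2.COLOR_RGB2BGR))
def ray(p,u,v):
    K=p['K'];k1=p['k1'];d=np.array([(u-K[0,2])/K[0,0],(v-K[1,2])/K[1,1]])
    x=d.copy()
    for _ in range(30): x=d/(1+k1*(x@x))
    R=np.array(p['R']);t=np.array(p['t'])
    w=R.T@np.array([x[0],x[1],1]); return -R.T@t, w/np.linalg.norm(w)
def atz(p,u,v,z):
    c,w=ray(p,u,v); return c+w*(z-c[2])/w[2]
def proj(p,X):
    c=np.array(p['R'])@np.asarray(X,float)+np.array(p['t']); s=c[:2]/c[2]
    s=s*(1+p['k1']*(s@s)); K=p['K']; return np.array([K[0,0]*s[0]+K[0,2],K[1,1]*s[1]+K[1,2]])
def tri(obs):
    A=np.zeros((3,3));b=np.zeros(3)
    for p,u,v in obs:
        c,w=ray(p,u,v);M=np.eye(3)-np.outer(w,w);A+=M;b+=M@c
    return np.linalg.solve(A,b)
E
python3 - <<'E'
from h import *
print(telemetry.observe())
for n in ['scene','side','wrist']:
    p=cams.read_camera(n); save(p,n+'0.png'); print(n,-np.array(p['R']).T@p['t'],p['k1'],p['K'][0])
E
```

```text
pics
{'time': 0.0, 'qpos': array([-1.36299892e+00,  3.42681227e-01,  1.52499593e+00, -2.49884017e-05,
        1.27542127e+00, -1.45984355e-01]), 'qvel': array([ 7.76882994e-04, -1.33114251e-03,  6.84635638e-04, -4.52308042e-05,
       -1.79586928e-04,  5.28245829e-04]), 'joint_efforts': array([-1.09991252e-03, -4.31245708e+01, -2.44224304e+01,  7.16293976e-02,
        5.60534012e-02, -1.18482512e-04]), 'tool_pos': array([ 0.18182649, -0.49209744,  0.24007385]), 'tool_rot': array([-3.14009942e+00, -1.95398380e-04,  3.53788905e-01]), 'contact_force': array([-1.13495933e+00,  5.32579057e-04,  9.27769169e-02]), 'torque': array([ 0.0528257 ,  0.01648785, -0.03707015]), 'opening': 0.09197673597966695}
scene [1.25229553 0.61568324 0.76283755] -0.08317989646370269 [460.93587411   0.         322.41072569]
side [0.44135769 0.55581066 0.6528788 ] -0.010012857285759869 [368.84551591   0.         320.23223763]
wrist [ 0.25455163 -0.46563599  0.38354721] -0.026513466778454592 [298.58510884   0.         318.76529114]
```

View pics/scene0.png

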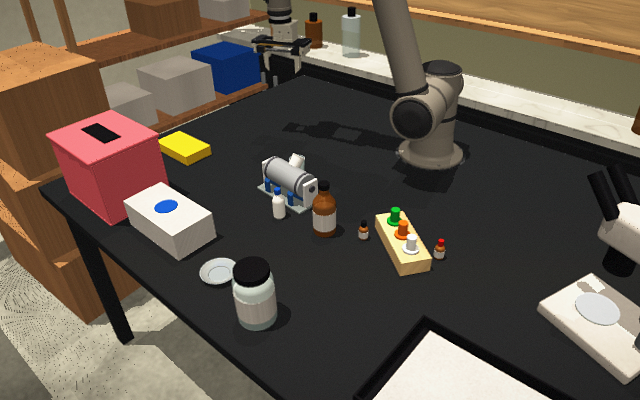

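View pics/side0.png

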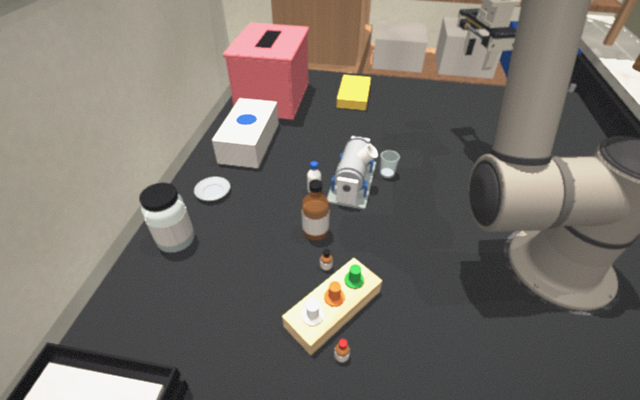

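View pics/wrist0.png

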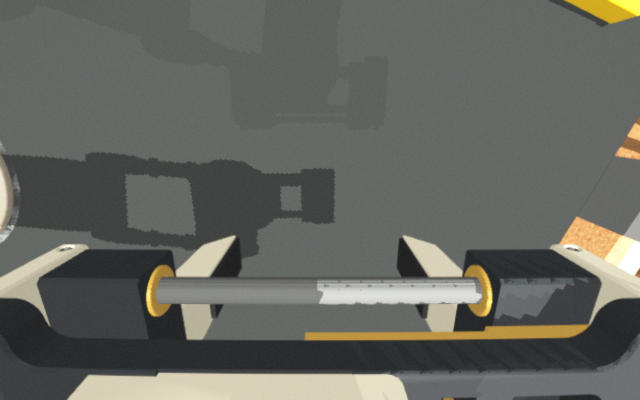

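The scene and side views show the cradle (scene 288,180; side 355,175) with its neck leaning towards the robot base. The beaker is on the lean side (side 390,165), with the wash bottle, amber bottle, rack and vials toward +y. The green stopper is the hole nearest the base (scene 396,215; side 355,275).

```bash
cat > loc.py <<'E'
from h import *
P={n:cams.read_camera(n) for n in ['scene','side']}
H={'green_stopper':.04+.02,'white_stopper':.06,'orange_stopper':.06,'amber_bottle':.075,'vial_a':.0275,'beaker':.03,'wash_bottle':.045,'neck_mouth':.1,'cradle':.04,'rack':.02,'vessel':.062}
import pickle
M={}
for q in H:
    for n,p in P.items():
        try: r=cams.cut_out(p,q)
        except Exception as e: print(q,e); continue
        for d in r[:2]:
            e=d['extent']; print(q,n,round(d['score'],2),np.round(e,1),np.round(atz(p,e[0],e[1],H[q]),3))
        M[q,n]=[(d['score'],d['region'],d['extent']) for d in r[:3]]
pickle.dump((P,M),open('loc.pkl','wb'))
E
python3 loc.py
```

```text
green_stopper scene 0.52 [392.4 216.8  13.8  20.8] [0.447 0.141 0.06 ]
green_stopper scene 0.16 [410.1 243.7  16.1  21.2] [0.507 0.231 0.06 ]
green_stopper side 0.82 [353.8 278.8  17.   23.3] [0.439 0.151 0.06 ]
white_stopper scene 0.7 [410.4 242.7  14.1  21.4] [0.504 0.229 0.06 ]
white_stopper side 0.82 [312.6 313.7  20.1  27.2] [0.503 0.236 0.06 ]
orange_stopper scene 0.71 [400.3 230.8  19.4  17.3] [0.481 0.187 0.06 ]
orange_stopper side 0.67 [335.1 293.9  23.2  23. ] [0.47 0.19 0.06]
amber_bottle scene 0.77 [322.5 207.9  25.3  60.8] [ 0.544 -0.006  0.075]
amber_bottle side 0.66 [315.3 208.3  27.2  58.5] [ 0.542 -0.006  0.075]
vial_a scene 0.69 [324.4 208.   24.   59.2] [ 0.492 -0.045  0.027]
vial_a scene 0.55 [439.7 247.4  11.6  21. ] [0.439 0.276 0.027]
vial_a side 0.78 [329.4 260.2  10.9  22.3] [0.494 0.092 0.027]
vial_a side 0.75 [343.1 351.4  15.4  24.6] [0.442 0.279 0.027]
beaker side 0.74 [389.6 163.4  15.5  31.1] [ 0.381 -0.255  0.03 ]
wash_bottle scene 0.9 [278.8 203.6  13.8  30.6] [ 0.573 -0.137  0.045]
wash_bottle side 0.72 [314.7 171.7  10.   21.6] [ 0.572 -0.166  0.045]
neck_mouth side 0.74 [358.  165.   40.3  56.4] [ 0.463 -0.144  0.1  ]
cradle scene 0.9 [287.2 183.8  64.7  62.1] [ 0.483 -0.193  0.04 ]
cradle side 0.72 [353.5 172.6  49.3  76.3] [ 0.473 -0.186  0.04 ]
rack scene 0.72 [401.7 243.8  53.8  61.3] [0.478 0.193 0.02 ]
rack side 0.68 [334.8 308.8 101.7  95.6] [0.468 0.197 0.02 ]
rack side 0.62 [356.8 162.8  39.1  53.1] [ 0.47  -0.254  0.02 ]
vessel scene 0.73 [288.4 176.2  52.8  43.8] [ 0.476 -0.194  0.062]
vessel side 0.87 [355.9 162.7  42.1  50. ] [ 0.47  -0.2    0.062]
```

```bash
python3 - <<'E'
import cv2
a=cv2.imread('pics/scene0.png')[140:290,240:460]; cv2.imwrite('pics/sc_z.png',cv2.resize(a,None,fx=3.6,fy=3.6,interpolation=cv2.INTER_CUBIC))
a=cv2.imread('pics/side0.png')[125:255,270:420]; cv2.imwrite('pics/si_z.png',cv2.resize(a,None,fx=4.5,fy=4.5,interpolation=cv2.INTER_CUBIC))
E
```

```text
(no output)
```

View pics/sc_z.png

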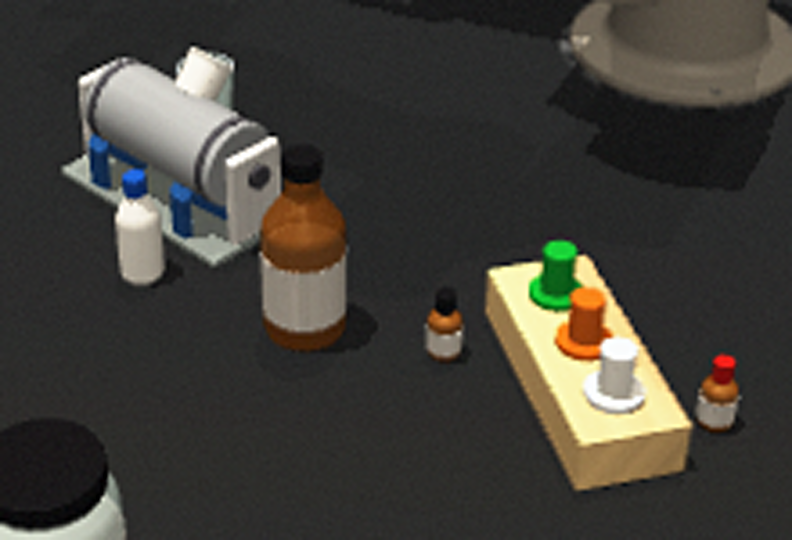

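View pics/si_z.png

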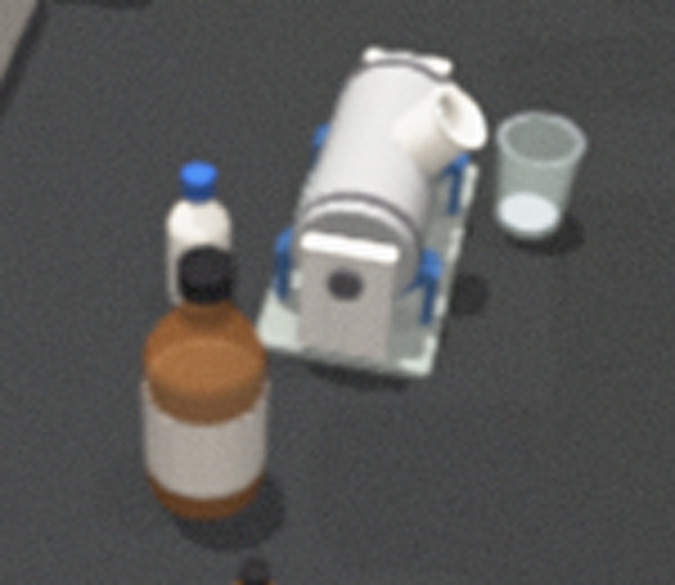

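```bash
python3 - <<'E'
from h import *; import pickle
P,M=pickle.load(open('loc.pkl','rb'))
S=lambda x,y:(270+x/4.5,125+y/4.5); C=lambda x,y:(240+x/3.6,140+y/3.6)
for n,a in dict(nl=(258,340),nr=(430,375),fr=(475,168)).items(): print(n,atz(P['side'],*S(*a),.004).round(3))
for n,a in dict(fl=(62,170),nl=(213,262)).items(): print(n,atz(P['scene'],*C(*a),.004).round(3))
for n,a in dict(tl=(303,237),tr=(397,252)).items(): print(n,atz(P['side'],*S(*a),.083).round(3))
print('pivot',tri([(P['side'],*S(345,285)),(P['scene'],*C(259,178))]).round(3))
print('mouth rough', [atz(P['side'],*S(465,120),z).round(3) for z in (.09,.1,.11)])
c=np.array([.47,-.19])
E
```

```text
nl [ 0.529 -0.108  0.004]
nr [ 0.432 -0.097  0.004]
fr [ 0.418 -0.286  0.004]
fl [ 0.515 -0.29   0.004]
nl [ 0.529 -0.105  0.004]
tl [ 0.507 -0.108  0.083]
tr [ 0.457 -0.105  0.083]
pivot [ 0.482 -0.098  0.061]
mouth rough [array([ 0.43 , -0.217,  0.09 ]), array([ 0.43 , -0.204,  0.1  ]), array([ 0.43, -0.19,  0.11])]
```

```bash
cat >> h.py <<'E'
def plan(p0,yaw0,p1,yaw1,n):
    p=np.array(p0,float);y=yaw0;o=[]
    dz=yaw1-yaw0
    for i in range(n):
        d=(np.array(p1)-p)/(n-i); 
        tx=np.array([np.cos(y),np.sin(y),0]);ty=np.array([np.sin(y),-np.cos(y),0])
        o.append("%d %d %d %.2f"%(round(1e3*d@tx),round(1e3*d@ty),round(-1e3*d[2]),-dz/n)); p=p+d;y+=dz/n
    return '; '.join(o)
def now():
    s=telemetry.observe(); print('t',round(s['time'],2),'pos',s['tool_pos'].round(4),'rot',s['tool_rot'].round(3),'F',s['contact_force'].round(1),'op',round(s['opening'],4)); return s['tool_pos'],s['tool_rot'][2]
E
python3 -c "
from h import *
p,y=now(); print(plan(p,y,[.4535,-.25,.25],1.496,8))"
```

```text
t 1.35 pos [ 0.1819 -0.4925  0.2407] rot [3.141 0.    0.354] F [-0.3 -0.3 -1.1] op 0.092
42 -17 -1 -0.14; 44 -10 -1 -0.14; 45 -4 -1 -0.14; 45 2 -1 -0.14; 45 9 -1 -0.14; 43 15 -1 -0.14; 40 21 -1 -0.14; 37 27 -1 -0.14
```

Call:
servo_tool(targets="42 -17 -1 -0.14; 44 -10 -1 -0.14; 45 -4 -1 -0.14; 45 2 -1 -0.14; 45 9 -1 -0.14; 43 15 -1 -0.14; 40 21 -1 -0.14; 37 27 -1 -0.14; 0 0 0 0", hand=1, squeeze=15)

```text
time: 2.48
tool_pos: [0.4597, -0.243, 0.249]
tool_rot: [3.14, 0.002, 1.508]
contact_force: [-0.3, 0.1, -0.3]
opening: 0.0922
```

```bash
python3 -c "
from h import *
now(); p=cams.read_camera('wrist'); save(p,'w1.png'); import pickle; pickle.dump(p,open('w1.pkl','wb'))
for a in [(.4735,-.195,.127),(.43,-.192,.110),(.381,-.255,.06)]: print(proj(p,a))"
```

```text
t 2.48 pos [ 0.4597 -0.243   0.249 ] rot [3.140e+00 2.000e-03 1.508e+00] F [-0.3  0.1 -0.3] op 0.0922
[332.03339494 146.24122823]
[284.54845132 143.87682003]
[252.26754833 196.99574962]
```

View pics/w1.png

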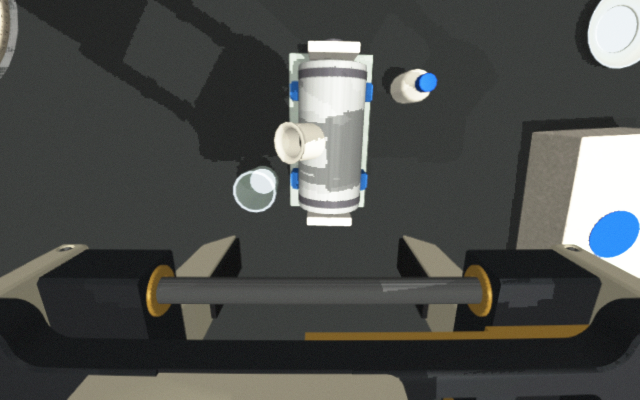

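```bash
python3 - <<'E'
from h import *; import pickle,cv2
p=pickle.load(open('w1.pkl','rb'))
a=cv2.imread('pics/w1.png')[30:240,230:390]; cv2.imwrite('pics/w1z.png',cv2.resize(a,None,fx=3.5,fy=2.8*3.5/2.8*0.8,interpolation=cv2.INTER_CUBIC))
c=[atz(p,u,v,.004) for u,v in [(289,54),(373,55),(363,207),(289,206)]]
print(np.round(c,4),np.mean(c,0).round(4))
n=atz(p,329,222,.083);f=atz(p,334,46,.083);print(n,f,(n+f)/2,np.arctan2(*(f-n)[[1,0]]))
print('mouth',atz(p,290,142,.11))
print('beaker',atz(p,255,188,.06), 'wash',atz(p,426,82,.09))
E
```

```text
[[ 0.4326 -0.0973  0.004 ]
 [ 0.5322 -0.1044  0.004 ]
 [ 0.5165 -0.2937  0.004 ]
 [ 0.4156 -0.286   0.004 ]] [ 0.4742 -0.1954  0.004 ]
[ 0.4678004  -0.28260896  0.083     ] [ 0.48165763 -0.10674895  0.083     ] [ 0.47472901 -0.19467896  0.083     ] 1.4921618655291804
mouth [ 0.43523658 -0.19059648  0.11      ]
beaker [ 0.38549515 -0.24451726  0.06      ] wash [ 0.56702106 -0.14411646  0.09      ]
```

View pics/w1z.png

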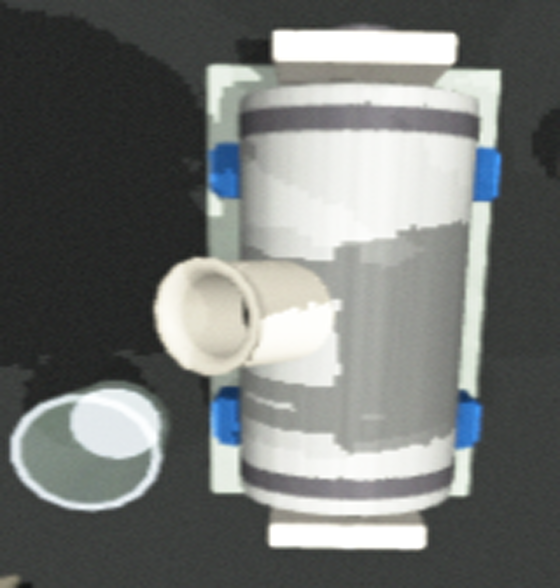

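```bash
python3 -c "
from h import *
p,y=now(); q=np.array([.4524,-.1933,.17]); print(plan(p,y,q,1.492,3)); print(plan(q,1.492,[.4524,-.1933,.109],1.492,3))"
```

```text
t 2.52 pos [ 0.4587 -0.2439  0.249 ] rot [3.140e+00 2.000e-03 1.506e+00] F [-0.2  0.6 -0. ] op 0.0918
17 -3 26 0.00; 17 -3 26 0.00; 17 -3 26 0.00
0 0 20 -0.00; 0 0 20 -0.00; 0 0 20 -0.00
```

Call:
servo_tool(targets="17 -3 26 0.01; 17 -3 26 0; 17 -3 26 0; 0 0 0 0; 0 0 0 0")

```text
time: 3.15
tool_pos: [0.4511, -0.1969, 0.1704]
tool_rot: [3.139, 0.006, 1.484]
contact_force: [0.1, -0.4, -0.4]
opening: 0.0917
```

```bash
python3 -c "
from h import *
p,y=now(); print(plan(p,y,[.4524,-.1933,.109],1.492,3)); 
p=cams.read_camera('wrist'); save(p,'w2.png')"
```

```text
t 3.15 pos [ 0.4511 -0.1969  0.1704] rot [3.139 0.006 1.484] F [ 0.1 -0.4 -0.4] op 0.0917
1 0 20 -0.00; 1 0 20 -0.00; 1 0 20 -0.00
```

View pics/w2.png

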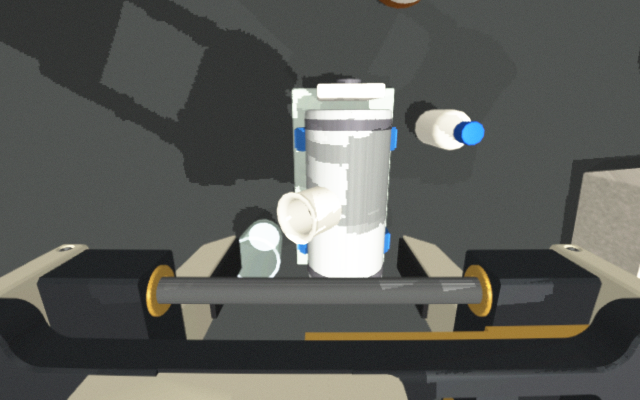

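The neck (297,215) lies between the two fingers (columns about 225 and 410). The beaker is lower than the planned fingertip height, so I can descend.

Call:
servo_tool(targets="1 0 20 -0.01; 1 0 20 0; 1 0 20 0; 0 0 0 0; 0 0 0 0")

```text
time: 3.82
tool_pos: [0.4548, -0.2004, 0.1148]
tool_rot: [3.128, 0.012, 1.489]
contact_force: [0.1, -0.3, -0.9]
opening: 0.0919
```

```bash
python3 -c "
from h import *
p,y=now(); print(plan(p,y,[.4743,-.195,.114],1.492,8)); 
p=cams.read_camera('side'); save(p,'s2.png')
import cv2
a=cv2.imread('pics/s2.png')[80:230,270:450]; cv2.imwrite('pics/s2z.png',cv2.resize(a,None,fx=3.6,fy=3.6,interpolation=cv2.INTER_CUBIC))"
```

```text
t 3.83 pos [ 0.4548 -0.2004  0.1148] rot [3.128 0.012 1.489] F [ 0.1 -0.3 -0.9] op 0.0919
1 2 0 -0.00; 1 2 0 -0.00; 1 2 0 -0.00; 1 2 0 -0.00; 1 2 0 -0.00; 1 2 0 -0.00; 1 2 0 -0.00; 1 2 0 -0.00
```

View pics/s2z.png

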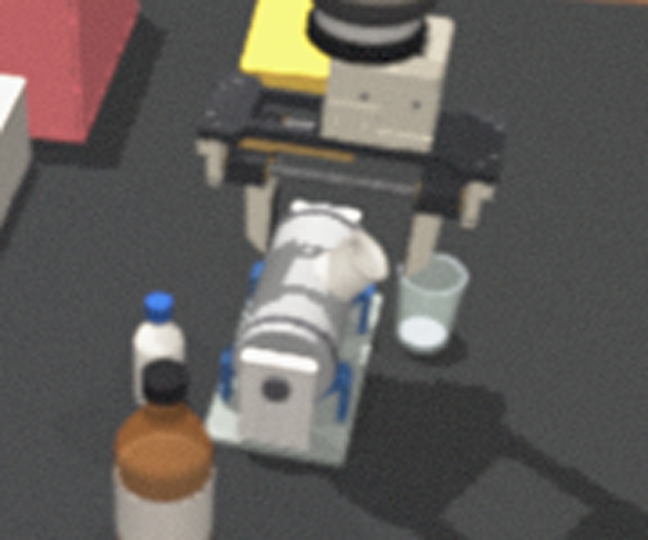

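Side view: fingers straddle the neck, one over each side, beaker clear below the right finger. The tool is slightly high, so I lower it and then sweep.

Call:
servo_tool(targets="5 0 6 0; 1 5 1 0; 1 5 0 0; 0 5 0 0; 0 4 0 0; 0 0 0 0")

```text
time: 4.62
tool_pos: [0.4658, -0.1944, 0.1076]
tool_rot: [-3.131, 0.012, 1.495]
contact_force: [-1.1, -0.6, 0.2]
opening: 0.0917
```

```bash
python3 -c "
from h import *
p,y=now(); 
p=cams.read_camera('wrist'); save(p,'w3.png')"
```

```text
t 4.62 pos [ 0.4658 -0.1944  0.1076] rot [-3.131  0.012  1.495] F [-1.1 -0.6  0.2] op 0.0917
```

View pics/w3.png

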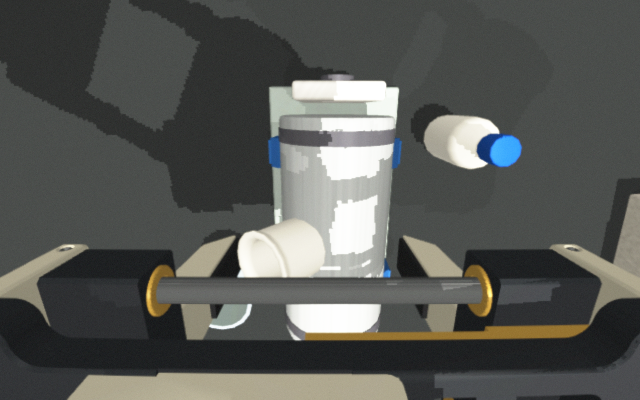

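Neck mouth (258,252) is just right of the left finger (232), ready to be swept. I centre the tool, then close.

Call:
servo_tool(targets="0 5 -2 0; 0 4 -2 0; 0 1 0 0; 0 0 0 0; 0 0 0 0; 0 0 0 0", hand=0.6, squeeze=15)

```text
time: 5.42
tool_pos: [0.4539, -0.193, 0.1126]
tool_rot: [-3.077, 0.009, 1.503]
contact_force: [-4.8, -0.9, 1.1]
opening: 0.0552
```

```bash
python3 -c "
from h import *
p,y=now(); 
p=cams.read_camera('wrist'); save(p,'w4.png')"
```

```text
t 5.42 pos [ 0.4539 -0.193   0.1126] rot [-3.077  0.009  1.503] F [-4.8 -0.9  1.1] op 0.0552
```

View pics/w4.png

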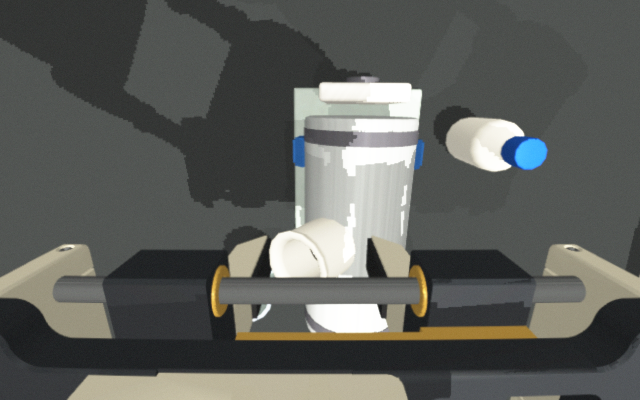

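The arm gave way under the push: 4.8 N, tool now at x=0.454 and tilted 0.06 rad. The neck is captured between the fingers (258–380). I keep pushing with larger steps.

Call:
servo_tool(targets="0 12 -1 0; 0 12 -1 0")

```text
time: 5.72
tool_pos: [0.4723, -0.1935, 0.1132]
tool_rot: [-3.063, 0.007, 1.504]
contact_force: [-6.1, -0.5, 4.2]
opening: 0.0554
```

```bash
python3 -c "
from h import *
p,y=now()"
```

```text
t 5.72 pos [ 0.4723 -0.1935  0.1132] rot [-3.063  0.007  1.504] F [-6.1 -0.5  4.2] op 0.0554
```

Call:
servo_tool(targets="0 10 -1 0; 0 3 0 0")

```text
time: 5.98
tool_pos: [0.4852, -0.1941, 0.1134]
tool_rot: [-3.06, 0.007, 1.504]
contact_force: [-4.4, -0.1, 2.2]
opening: 0.0553
```

```bash
python3 -c "
from h import *
p,y=now(); 
p=cams.read_camera('wrist'); save(p,'w5.png');p=cams.read_camera('side'); save(p,'s5.png')
import cv2
a=cv2.imread('pics/s5.png')[80:230,270:450]; cv2.imwrite('pics/s5z.png',cv2.resize(a,None,fx=3.6,fy=3.6,interpolation=cv2.INTER_CUBIC))"
```

```text
t 5.97 pos [ 0.4852 -0.1941  0.1134] rot [-3.06   0.007  1.504] F [-4.4 -0.1  2.2] op 0.0553
```

View pics/w5.png

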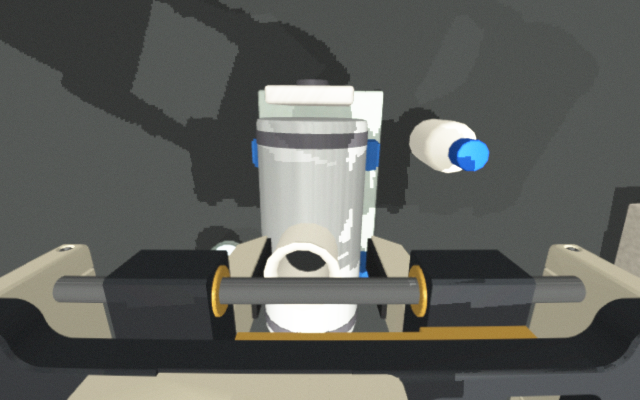

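View pics/s5z.png

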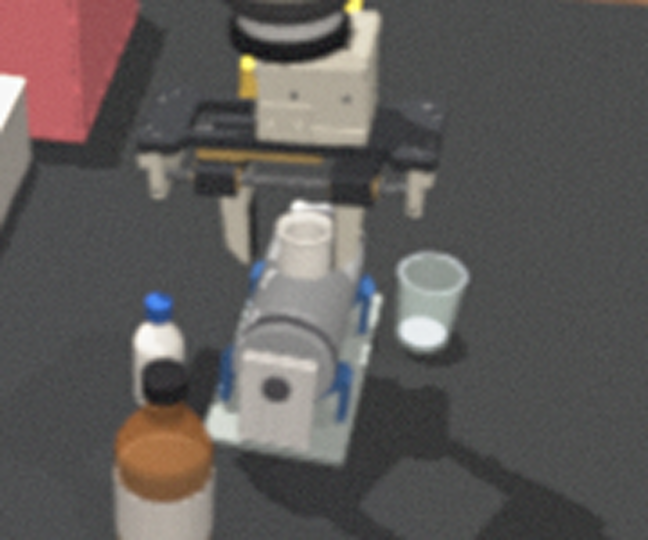

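```bash
python3 - <<'E'
from h import *; import pickle
W=cams.read_camera('wrist');S=cams.read_camera('side');C=cams.read_camera('scene')
pickle.dump((W,S,C),open('p6.pkl','wb')); save(C,'c6.png')
import cv2
a=cv2.imread('pics/c6.png')[130:230,240:360]; cv2.imwrite('pics/c6z.png',cv2.resize(a,None,fx=6,fy=6,interpolation=cv2.INTER_CUBIC))
su=270+305/3.6; sv=80+230/3.6
print('side',su,sv,atz(S,su,sv,.127),'wrist',[atz(W,302,v,.127) for v in (262,)])
for th in (-.1,0,.1,.2):
    m=np.array([.4743,-.195,.062])+.065*np.array([-.997*np.sin(th),.079*np.sin(th),np.cos(th)])
    print(th,proj(S,m),proj(W,m),proj(C,m), (proj(C,m)-[240,130])*6)
    for e in (-.02,.02): print('   lip edges W',proj(W,m+e*np.array([.997*np.cos(th),-.079*np.cos(th),np.sin(th)])))
E
```

```text
side 354.72222222222223 143.88888888888889 [ 0.47722376 -0.18989971  0.127     ] wrist [array([ 0.47776142, -0.18535501,  0.127     ])]
-0.1 [353.50141453 142.52153982] [309.78234853 279.85939075] [285.25453299 156.9777097 ] [271.52719794 161.8662582 ]
   lip edges W [269.38667962 279.7642885 ]
   lip edges W [349.97182944 279.87887076]
0 [356.12497819 142.81396218] [296.72635858 279.48119756] [287.00523605 156.02883431] [282.03141628 156.17300583]
   lip edges W [257.28598962 277.20513601]
   lip edges W [337.01791434 281.73071823]
0.1 [358.73397089 143.32702975] [283.95693913 278.39562749] [288.76010146 155.28813673] [292.56060877 151.7288204 ]
   lip edges W [246.30854026 274.06724023]
   lip edges W [323.42921392 282.85970723]
0.2 [361.29827703 144.05545395] [271.75405206 276.63885189] [290.50020643 154.76170437] [303.0012386  148.57022621]
   lip edges W [236.62615612 270.44836837]
   lip edges W [309.51018961 283.22219141]
```

View pics/c6z.png

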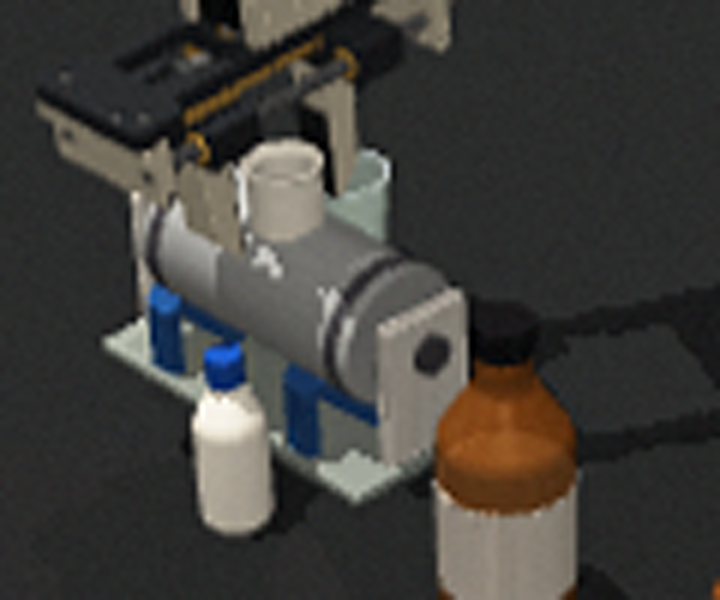

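The neck is nearly upright. Lip edges at wrist columns 264–341 against a prediction of 257–337 for θ=0, so θ≈-0.04. The tool has tilted 0.08 rad, so I push back with the other finger to take out both.

Call:
servo_tool(targets="0 -8 1 0; 0 -6 1 0; 0 -5 0 0; 0 -5 0 0")

```text
time: 6.72
tool_pos: [0.4634, -0.1928, 0.1142]
tool_rot: [-3.072, 0.008, 1.503]
contact_force: [7.2, 2.0, 2.7]
opening: 0.055
```

```bash
python3 -c "
from h import *
p,y=now()"
```

```text
t 6.72 pos [ 0.4634 -0.1928  0.1142] rot [-3.072  0.008  1.503] F [7.2 2.  2.7] op 0.055
```

Call:
servo_tool(targets="0 0 0 0; 0 0 0 0; 0 -1 0 0; 0 -1 0 0; 0 -1 0 0; 0 -1 0 0")

```text
time: 7.48
tool_pos: [0.4616, -0.1926, 0.115]
tool_rot: [-3.078, 0.008, 1.502]
contact_force: [5.0, 0.4, -1.4]
opening: 0.0552
```

```bash
python3 -c "
from h import *
p,y=now()"
```

```text
t 7.47 pos [ 0.4616 -0.1926  0.115 ] rot [-3.078  0.008  1.502] F [ 5.   0.4 -1.4] op 0.0552
```

Call:
servo_tool(targets="0 8 0 0; 0 7 0 0; 0 5 0 0; 0 1 0 0")

```text
time: 7.98
tool_pos: [0.4803, -0.1938, 0.1129]
tool_rot: [-3.069, 0.007, 1.503]
contact_force: [-3.7, -0.3, 3.1]
opening: 0.0554
```

```bash
cat > chk.py <<'E'
from h import *; import pickle,sys,cv2
t=sys.argv[1]
p,y=now(); W=cams.read_camera('wrist');S=cams.read_camera('side');C=cams.read_camera('scene')
pickle.dump((W,S,C),open('last.pkl','wb'))
def z(p,u,v,s,k):
    return cv2.resize(cv2.cvtColor(p['color'],cv2.COLOR_RGB2BGR)[v-s:v+s,u-s:u+s],(k,k),interpolation=cv2.INTER_CUBIC)
ims=[]
for q,u,v in ((S,354,150),(C,287,165)):
    im=z(q,u,v,40,400)
    for th,c in ((-.1,(0,0,255)),(0,(0,255,0)),(.1,(255,0,0))):
        for pt in range(24):
            a=pt*np.pi/12; R=np.array([.4743,-.195,.062]); ex=np.array([-.079,-.997,0]);ey=np.array([.997,-.079,0]);ez=np.array([0,0,1])
            n=-ey*np.sin(th)+ez*np.cos(th); yy=ey*np.cos(th)+ez*np.sin(th)
            X=proj(q,R+.065*n+.02*(np.cos(a)*ex+np.sin(a)*yy)); X=(X-[u-40,v-40])*5
            cv2.circle(im,(int(X[0]),int(X[1])),2,c,-1)
    ims.append(im)
cv2.imwrite('pics/%s.png'%t,np.hstack(ims)); save(W,t+'w.png')
E
python3 chk.py c7
```

```text
t 7.97 pos [ 0.4803 -0.1938  0.1129] rot [-3.069  0.007  1.503] F [-3.7 -0.3  3.1] op 0.0554
```

View pics/c7.png

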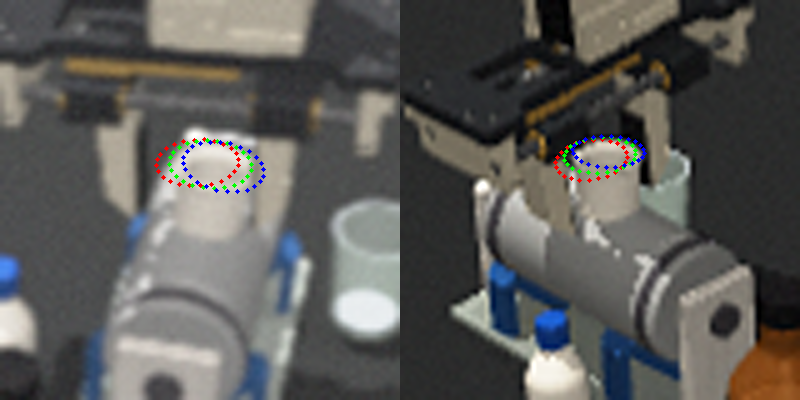

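View pics/c7w.png

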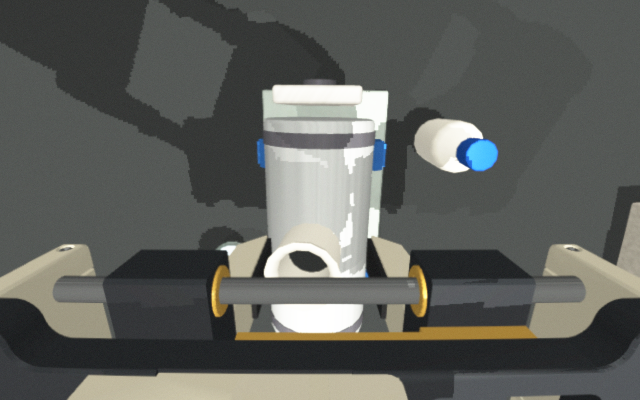

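Green (θ=0) outline sits on the rim in both views. I back off and lift.

Call:
servo_tool(targets="0 -4 0 0; 0 -3 -6 0; 0 0 -30 0; 0 0 -40 0; -30 0 -30 0; -40 0 0 0; 0 0 0 0")

```text
time: 9.0
tool_pos: [0.4777, -0.2647, 0.2261]
tool_rot: [-3.08, 0.01, 1.504]
contact_force: [0.2, 0.7, 0.4]
opening: 0.0553
```

```bash
python3 chk.py c8; python3 - <<'E'
from h import *;import pickle
W,S,C=pickle.load(open('last.pkl','rb'))
import cv2
im=cv2.cvtColor(W['color'],cv2.COLOR_RGB2BGR).copy()
im=cv2.resize(im[20:280,190:470],None,fx=2.8,fy=2.8,interpolation=cv2.INTER_CUBIC)
for th,c in ((-.1,(0,0,255)),(0,(0,200,0)),(.1,(255,0,0))):
    for pt in range(32):
        a=pt*np.pi/16; R=np.array([.4743,-.195,.062]); ex=np.array([-.079,-.997,0]);ey=np.array([.997,-.079,0]);ez=np.array([0,0,1])
        n=-ey*np.sin(th)+ez*np.cos(th); yy=ey*np.cos(th)+ez*np.sin(th)
        X=(proj(W,R+.065*n+.02*(np.cos(a)*ex+np.sin(a)*yy))-[190,20])*2.8
        cv2.circle(im,(int(X[0]),int(X[1])),2,c,-1)
cv2.imwrite('pics/c8wz.png',im)
E
```

```text
t 9.0 pos [ 0.4777 -0.2647  0.2261] rot [-3.08   0.01   1.504] F [0.2 0.7 0.4] op 0.0553
```

View pics/c8.png

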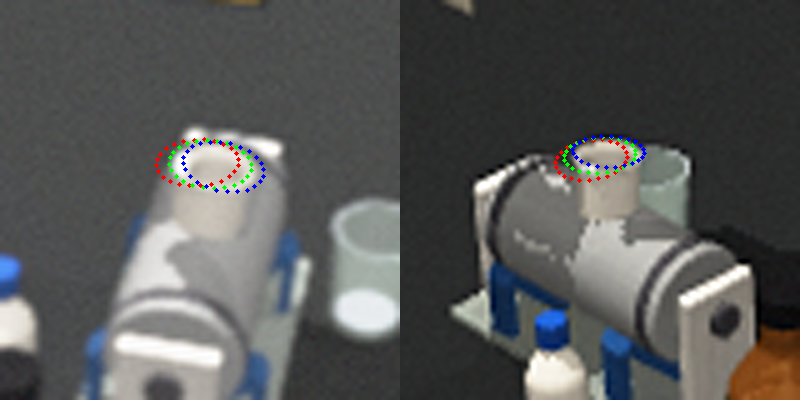

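View pics/c8wz.png

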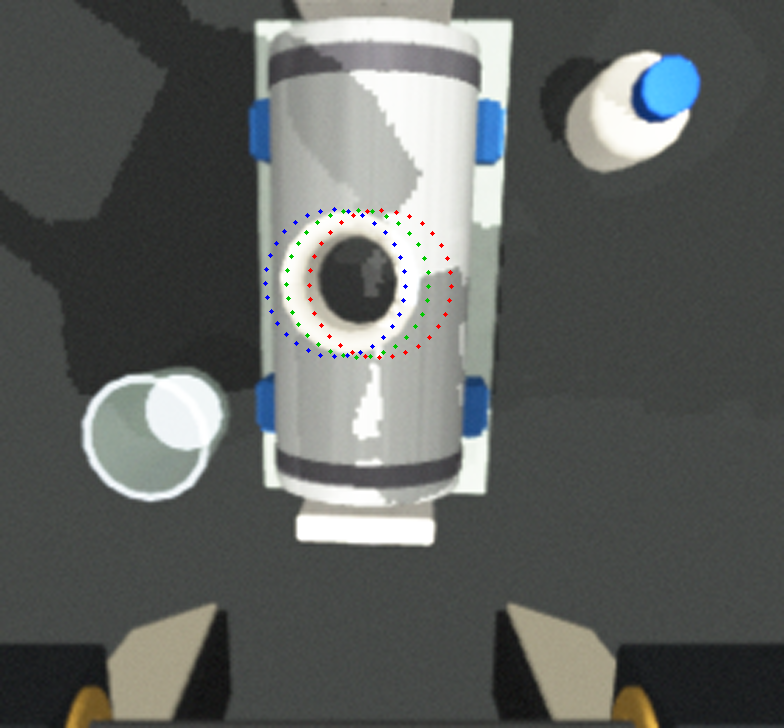

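```bash
python3 - <<'E'
from h import *;import pickle
W,S,C=pickle.load(open('last.pkl','rb'))
g=lambda x,y:(190+x/2.8,20+y/2.8)
c=[atz(W,*g(*a),.004) for a in ((255,20),(512,20),(487,493),(264,487))]
m=np.mean(c,0);print(np.round(c,4),m.round(4))
mo=atz(W,*g(350,283),.127);b=atz(W,*g(358,280),.098)
print('mouth',mo.round(4),'bottom',b.round(4))
print('lean by mouth-bottom',(b-mo)[0]/.029,'by centre',(m-mo)[0]/.065)
E
```

```text
[[ 0.4325 -0.0959  0.004 ]
 [ 0.5323 -0.104   0.004 ]
 [ 0.5181 -0.2937  0.004 ]
 [ 0.417  -0.2859  0.004 ]] [ 0.475  -0.1949  0.004 ]
mouth [ 0.4723 -0.1942  0.127 ] bottom [ 0.4726 -0.1944  0.098 ]
lean by mouth-bottom 0.011320735369951243 by centre 0.04143250682831714
```

```bash
python3 -c "
from h import *
p,y=now(); print(plan(p,y,[.385,.146,.23],-.05,11))"
```

```text
t 9.15 pos [ 0.4777 -0.2619  0.2255] rot [-3.078  0.008  1.506] F [ 1.  -0.3  0.1] op 0.0553
36 -11 0 0.14; 35 -16 0 0.14; 32 -21 0 0.14; 29 -25 0 0.14; 25 -29 0 0.14; 21 -32 0 0.14; 16 -35 0 0.14; 11 -36 0 0.14; 6 -38 0 0.14; 0 -38 0 0.14; -5 -38 0 0.14
```

Call:
servo_tool(targets="36 -11 0 0.14; 35 -16 0 0.14; 32 -21 0 0.14; 29 -25 0 0.14; 25 -29 0 0.14; 21 -32 0 0.14; 16 -35 0 0.14; 11 -36 0 0.14; 6 -38 0 0.14; 0 -38 0 0.14; -5 -38 0 0.14; 0 0 0 0; 0 0 0 0", hand=0.5)

```text
time: 10.78
tool_pos: [0.3785, 0.1722, 0.2285]
tool_rot: [3.137, 0.067, -0.069]
contact_force: [0.2, 0.4, 0.2]
opening: 0.0458
```

```bash
python3 -c "
from h import *
import pickle
p,y=now(); W=cams.read_camera('wrist'); save(W,'w9.png'); pickle.dump(W,open('w9.pkl','wb'))
for d in cams.cut_out(W,'green_stopper')[:2]: print(d['score'],d['extent'])"
```

```text
t 10.78 pos [0.3785 0.1722 0.2285] rot [ 3.137  0.067 -0.069] F [0.2 0.4 0.2] op 0.0458
0.57 [343.9, 117.2, 40.9, 36.9]
```

View pics/w9.png

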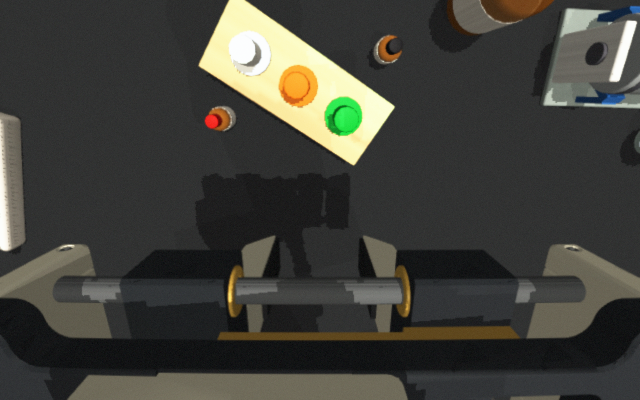

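```bash
python3 - <<'E'
from h import *;import pickle,cv2
W=pickle.load(open('w9.pkl','rb'))
im=cv2.cvtColor(W['color'],cv2.COLOR_RGB2BGR)[80:180,290:410]; cv2.imwrite('pics/w9z.png',cv2.resize(im,None,fx=6,fy=6,interpolation=cv2.INTER_CUBIC))
print('top',atz(W,345,120,.08),'flange',atz(W,343.5,117,.046))
print([proj(W,(.443,.146,z)) for z in (.08,.046)])
E
```

```text
top [0.43716255 0.14209783 0.08      ] flange [0.4369391  0.14066272 0.046     ]
[array([340.54426666, 113.80758521]), array([338.09751009, 111.3047305 ])]
```

View pics/w9z.png

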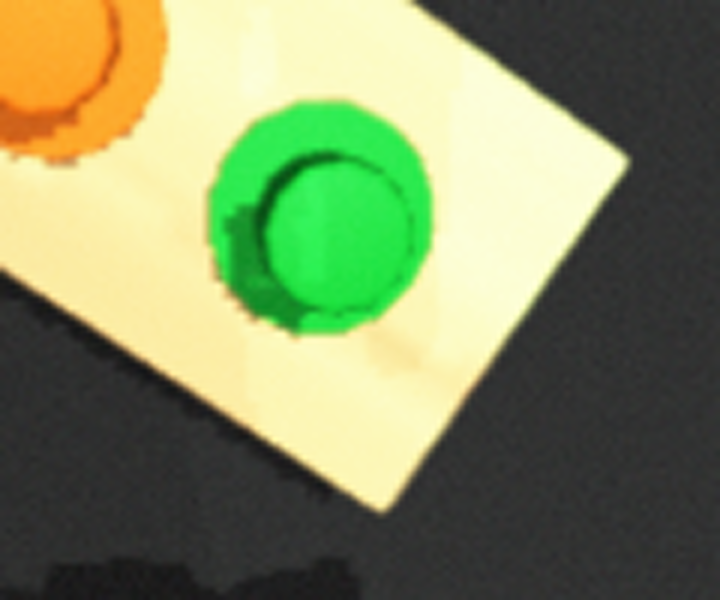

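```bash
cat >> h.py <<'E'
from scipy.spatial.transform import Rotation as Ro
def plan3(p1,yaw1,n,p0=None):
    s=telemetry.observe(); R0=Ro.from_euler('xyz',s['tool_rot']); p=s['tool_pos'] if p0 is None else np.array(p0)
    a=-(yaw1-s['tool_rot'][2]); o=[]
    for i in range(n):
        d=(np.array(p1)-p)/(n-i); l=R0.inv().apply(d)*1e3
        o.append("%.1f %.1f %.1f %.3f"%(*l,a/n)); p=p+d; R0=R0*Ro.from_euler('z',a/n)
    return '; '.join(o)
E
python3 -c "
from h import *
import pickle
W=pickle.load(open('w9.pkl','rb')); print(atz(W,346.5,118.8,.08),atz(W,343.5,116.2,.046))
print(plan3([.4385,.141,.14],-.06,4));"
```

```text
[0.43815318 0.14066461 0.08      ] [0.4377424 0.140631  0.046    ]
16.9 6.5 21.1 -0.003; 16.8 6.5 21.1 -0.003; 16.8 6.6 21.1 -0.003; 16.8 6.6 21.1 -0.003
```

Call:
servo_tool(targets="17 6.5 21 0; 17 6.5 21 0; 17 6.5 21 0; 17 6.5 21 0; 0 0 0 0; 0 0 0 0", hand=0.45)

```text
time: 11.62
tool_pos: [0.4422, 0.1354, 0.139]
tool_rot: [3.137, 0.065, -0.075]
contact_force: [0.6, 0.2, 0.2]
opening: 0.0415
```

```bash
python3 -c "
from h import *
now();print(plan3([.438,.141,.066],-.06,4))
W=cams.read_camera('wrist'); save(W,'w10.png')"
```

```text
t 11.62 pos [0.4422 0.1354 0.139 ] rot [ 3.137  0.065 -0.075] F [0.6 0.2 0.2] op 0.0415
0.0 -1.4 18.3 -0.004; 0.1 -1.4 18.3 -0.004; 0.1 -1.4 18.3 -0.004; 0.1 -1.4 18.3 -0.004
```

View pics/w10.png

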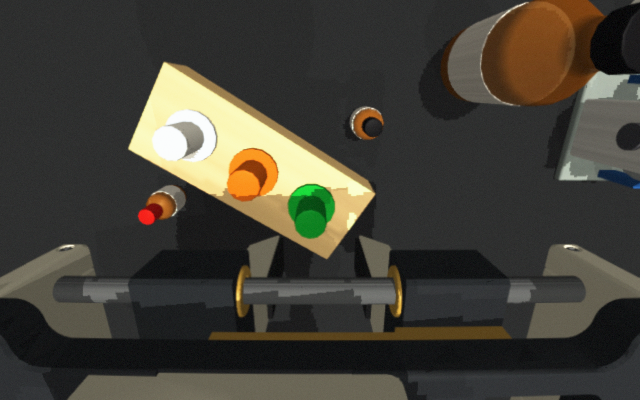

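```bash
python3 -c "
from h import *
W=cams.read_camera('wrist'); 
print(atz(W,310.5,225,.08),atz(W,311,206,.046)); now();print(plan3([.4385,.141,.068],-.06,4))"
```

```text
[0.43753883 0.14071073 0.08      ] [0.43909545 0.14087487 0.046     ]
t 11.72 pos [0.4422 0.1357 0.1393] rot [ 3.137  0.064 -0.074] F [-0.3  0.6  0.4] op 0.0412
0.1 -1.3 17.8 -0.003; 0.1 -1.3 17.8 -0.003; 0.1 -1.3 17.8 -0.003; 0.2 -1.3 17.8 -0.003
```

Consistent at (0.4385, 0.141). I move sideways first, then descend, and stop to check.

Call:
servo_tool(targets="0 -5 8 0; 0 0 18 0; 0 -0.5 18 0; 0 0 14 0; 0 0 5 0; 0 0 0 0")

```text
time: 12.48
tool_pos: [0.4383, 0.1443, 0.0763]
tool_rot: [3.139, 0.059, -0.07]
contact_force: [-0.3, -0.5, -0.4]
opening: 0.0409
```

```bash
python3 -c "
from h import *
now();print(plan3([.4385,.141,.067],-.07,2))
W=cams.read_camera('wrist'); save(W,'w11.png')"
```

```text
t 12.47 pos [0.4383 0.1443 0.0763] rot [ 3.139  0.059 -0.07 ] F [-0.3 -0.5 -0.4] op 0.0409
0.5 1.6 4.6 -0.000; 0.5 1.6 4.6 -0.000
```

View pics/w11.png

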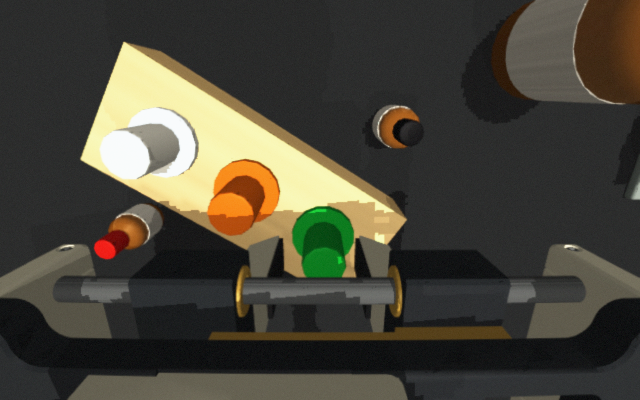

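Call:
servo_tool(targets="0.5 2 5 0; 0 1 4 0; 0 0 1 0")

```text
time: 12.9
tool_pos: [0.4388, 0.1412, 0.0669]
tool_rot: [3.14, 0.056, -0.071]
contact_force: [0.0, -0.1, -0.3]
opening: 0.0412
```

```bash
python3 -c "
from h import *
now()"
```

```text
t 12.9 pos [0.4388 0.1412 0.0669] rot [ 3.14   0.056 -0.071] F [ 0.  -0.1 -0.3] op 0.0412
```

Call:
servo_tool(targets="0 0 0 0; 0 0 0 0; 0 0 0 0; 0 0 0 0; 0 0 0 0", hand=0, squeeze=20)

```text
time: 13.52
tool_pos: [0.439, 0.1412, 0.067]
tool_rot: [3.14, 0.056, -0.071]
contact_force: [-0.2, -0.6, 0.1]
opening: 0.0234
```

Call:
servo_tool(targets="0 0 -15 0; 0 0 -25 0; 0 0 -30 0; 0 0 -30 0; 0 0 -30 0; 0 0 0 0")

```text
time: 14.28
tool_pos: [0.4458, 0.1408, 0.2001]
tool_rot: [3.139, 0.058, -0.071]
contact_force: [0.3, -1.0, -1.2]
opening: 0.0234
```

```bash
python3 -c "
from h import *
now(); print(plan3([.4725,-.1945,.22],-.079,9))
W=cams.read_camera('wrist'); save(W,'w12.png')"
```

```text
t 14.28 pos [0.4458 0.1408 0.2001] rot [ 3.139  0.058 -0.071] F [ 0.3 -1.  -1.2] op 0.0234
5.4 37.0 -2.4 0.001; 5.5 37.0 -2.4 0.001; 5.5 37.0 -2.4 0.001; 5.6 36.9 -2.4 0.001; 5.6 36.9 -2.4 0.001; 5.6 36.9 -2.4 0.001; 5.7 36.9 -2.4 0.001; 5.7 36.9 -2.4 0.001; 5.7 36.9 -2.4 0.001
```

View pics/w12.png

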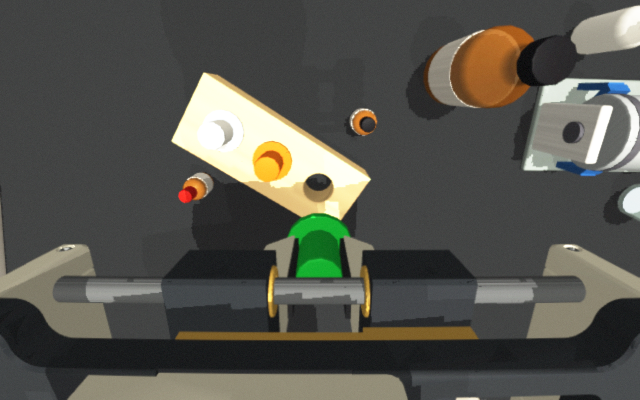

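Stopper is held (323,240) and its rack hole (318,182) is empty. I transit high, clear of the amber bottle.

Call:
servo_tool(targets="5 37 -8 0; 5 37 -8 0; 5 37 -7 0; 5 37 -5 0; 5 37 0 0; 5 37 0 0; 5 37 0 0; 5 37 0 0; 5 37 0 0; 0 0 0 0; 0 0 0 0")

```text
time: 15.7
tool_pos: [0.4609, -0.202, 0.2076]
tool_rot: [-3.136, 0.09, -0.068]
contact_force: [-0.2, 0.2, 0.6]
opening: 0.0234
```

```bash
python3 chk.py c13; python3 -c "
from h import *
print(plan3([.4725,-.1945,.20],-.079,3))"
```

```text
t 15.7 pos [ 0.4609 -0.202   0.2076] rot [-3.136  0.09  -0.068] F [-0.2  0.2  0.6] op 0.0234
3.8 -2.6 2.5 0.004; 3.8 -2.6 2.5 0.004; 3.8 -2.6 2.5 0.004
```

View pics/c13.png

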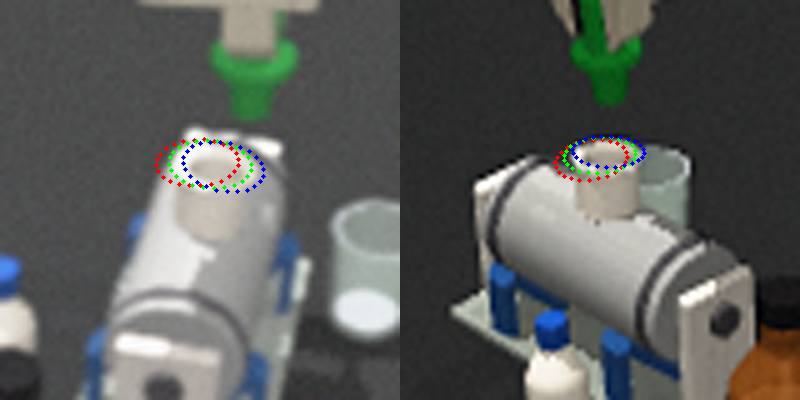

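View pics/c13w.png

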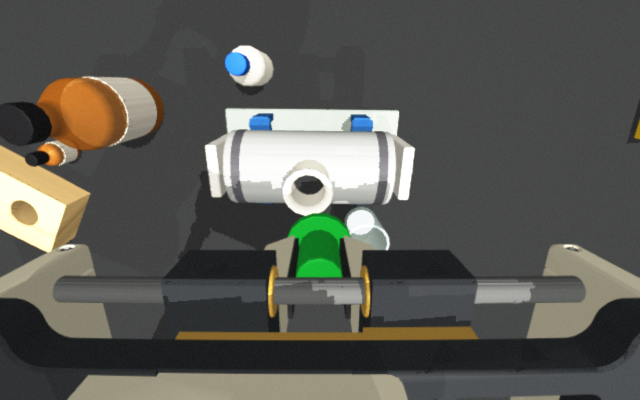

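```bash
python3 -c "
from h import *
now();print(plan3([.4737,-.1945,.190],-.079,3))"
```

```text
t 15.85 pos [ 0.4614 -0.2017  0.2085] rot [-3.137  0.088 -0.067] F [ 0.6 -0.2 -1.6] op 0.0236
4.5 -2.6 5.8 0.004; 4.5 -2.6 5.8 0.004; 4.4 -2.7 5.8 0.004
```

Call:
servo_tool(targets="5 -3 6 0; 4.5 -2.5 6 0; 4 -2 5 0; 0 0 0 0; 0 0 0 0")

```text
time: 16.48
tool_pos: [0.4751, -0.1924, 0.1891]
tool_rot: [-3.137, 0.088, -0.064]
contact_force: [-0.3, -0.7, -0.7]
opening: 0.0235
```

```bash
cat > chk2.py <<'E'
from h import *; import pickle,sys,cv2
t=sys.argv[1]
s=telemetry.observe(); now(); W=cams.read_camera('wrist');S=cams.read_camera('side');C=cams.read_camera('scene')
T=s['tool_pos'];R=Ro.from_euler('xyz',s['tool_rot'])
# stopper in tool frame from grasp
Rg=Ro.from_euler('xyz',[3.14,.056,-.071]); off=Rg.inv().apply(np.array([.4385,.141,.040])-np.array([.439,.1412,.067])); ax=Rg.inv().apply([0,0,1])
o=T+R.apply(off); a=R.apply(ax); print('stopper pred',o.round(4),'axis',a.round(3))
e1=np.cross(a,[0,1,0]);e1/=np.linalg.norm(e1);e2=np.cross(a,e1)
circ=[(o+.0,.02),(o+.006*a,.02),(o-.026*a,.009)]
ims=[]
for q,u,v in ((S,356,140),(C,287,150)):
    im=cv2.resize(cv2.cvtColor(q['color'],cv2.COLOR_RGB2BGR)[v-40:v+40,u-40:u+40],(400,400),interpolation=cv2.INTER_CUBIC)
    for c,r in circ:
        for k in range(30):
            X=(proj(q,c+r*(np.cos(k*.2094)*e1+np.sin(k*.2094)*e2))-[u-40,v-40])*5; cv2.circle(im,(int(X[0]),int(X[1])),1,(255,0,255),-1)
    for k in range(30):
        X=(proj(q,np.array([.4725,-.1945,.127])+.0155*np.array([np.cos(k*.2094),np.sin(k*.2094),0]))-[u-40,v-40])*5; cv2.circle(im,(int(X[0]),int(X[1])),1,(0,0,255),-1)
    ims.append(im)
cv2.imwrite('pics/%s.png'%t,np.hstack(ims)); save(W,t+'w.png')
E
python3 chk2.py c14
```

```text
t 16.48 pos [ 0.4751 -0.1924  0.1891] rot [-3.137  0.088 -0.064] F [-0.3 -0.7 -0.7] op 0.0235
stopper pred [ 0.4737 -0.1924  0.1622] axis [ 0.032 -0.008  0.999]
```

View pics/c14.png

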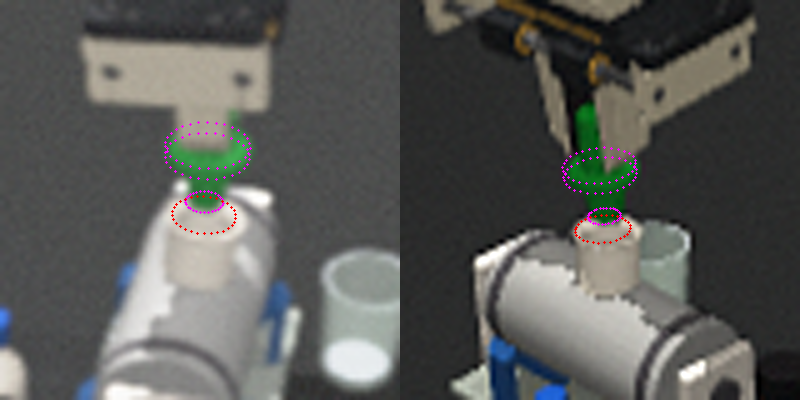

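Predicted stopper (magenta) and mouth (red) overlays match both views within a pixel, and the plug tip is over the mouth. I descend straight down in world.

```bash
python3 -c "
from h import *
print(plan3([.4743,-.1945,.165],-.079,4))"
```

```text
0.4 0.5 6.1 0.004; 0.4 0.5 6.1 0.004; 0.4 0.5 6.1 0.004; 0.4 0.5 6.1 0.004
```

Call:
servo_tool(targets="0.5 1 6 0; 0.4 0.5 6 0; 0.4 0.5 6 0; 0.4 0 6 0")

```text
time: 17.12
tool_pos: [0.4743, -0.1949, 0.164]
tool_rot: [-3.138, 0.087, -0.065]
contact_force: [-0.5, -0.3, -0.9]
opening: 0.0235
```

```bash
python3 chk2.py c15;python3 -c "
from h import *
print(plan3([.4743,-.1945,.154],-.079,4))"
```

```text
t 17.12 pos [ 0.4743 -0.1949  0.164 ] rot [-3.138  0.087 -0.065] F [-0.5 -0.3 -0.9] op 0.0235
stopper pred [ 0.473  -0.1949  0.137 ] axis [ 0.031 -0.008  0.999]
0.2 -0.1 2.5 0.004; 0.2 -0.1 2.5 0.004; 0.2 -0.1 2.5 0.004; 0.2 -0.1 2.5 0.004
```

View pics/c15.png

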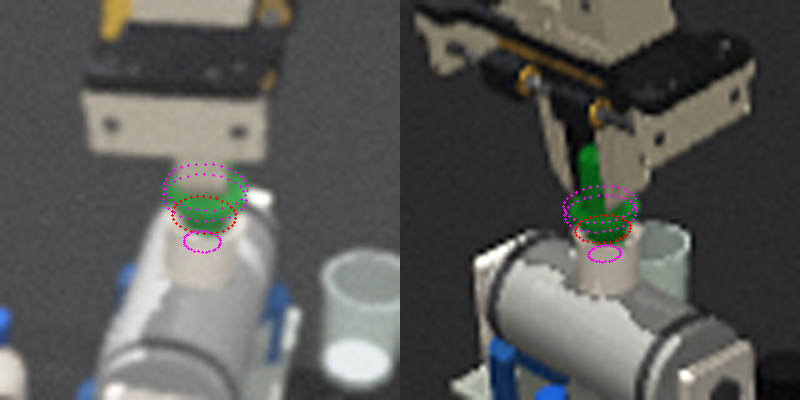

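The plug is in the mouth with no force. I continue.

Call:
servo_tool(targets="0.2 0 3 0; 0.2 0 3 0; 0.2 0 2 0")

```text
time: 17.65
tool_pos: [0.4745, -0.1949, 0.1561]
tool_rot: [-3.138, 0.087, -0.064]
contact_force: [0.3, -0.9, -0.2]
opening: 0.0234
```

Call:
servo_tool(targets="0.2 0 2 0; 0.1 0 2 0")

```text
time: 17.9
tool_pos: [0.4758, -0.1951, 0.1541]
tool_rot: [-3.139, 0.082, -0.065]
contact_force: [0.5, 3.3, 11.0]
opening: 0.0236
```

```bash
python3 chk2.py c16
```

```text
t 17.9 pos [ 0.4758 -0.1951  0.1541] rot [-3.139  0.082 -0.065] F [ 0.5  3.3 11. ] op 0.0236
stopper pred [ 0.4746 -0.1951  0.1271] axis [ 0.026 -0.006  1.   ]
```

View pics/c16.png

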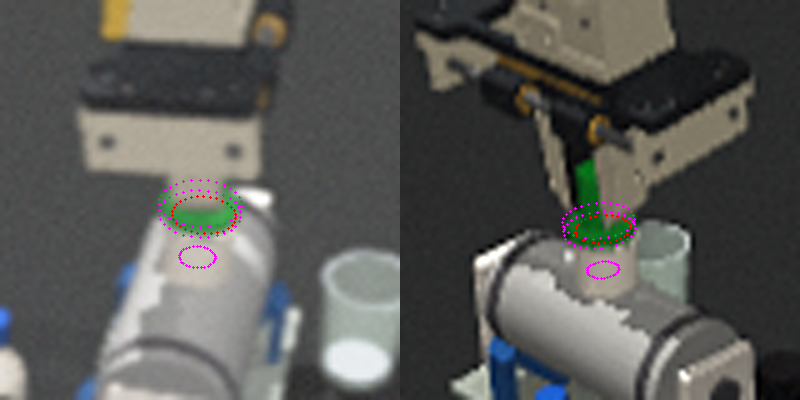

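View pics/c16w.png

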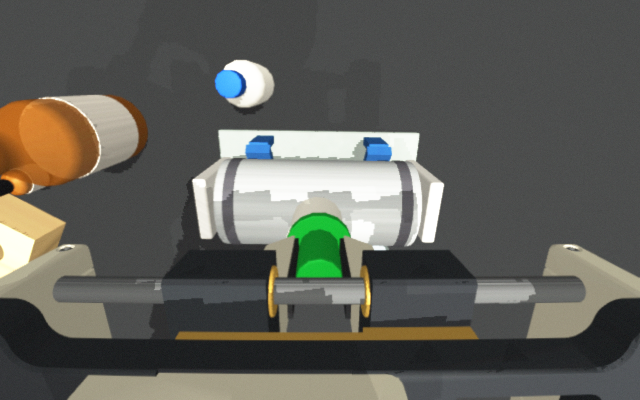

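Flange appears on the rim with 11 N upward reaction. I press briefly once more at a lighter squeeze so it aligns.

Call:
servo_tool(targets="0 0 1.5 0; 0 0 1 0; 0 0 0 0", squeeze=8)

```text
time: 18.42
tool_pos: [0.4764, -0.195, 0.1539]
tool_rot: [-3.14, 0.079, -0.064]
contact_force: [-0.6, 0.1, -0.3]
opening: 0.024
```

```bash
python3 chk2.py c17
```

```text
t 18.43 pos [ 0.4764 -0.195   0.1539] rot [-3.14   0.079 -0.064] F [-0.6  0.1 -0.3] op 0.024
stopper pred [ 0.4752 -0.1951  0.1269] axis [ 0.023 -0.004  1.   ]
```

View pics/c17.png

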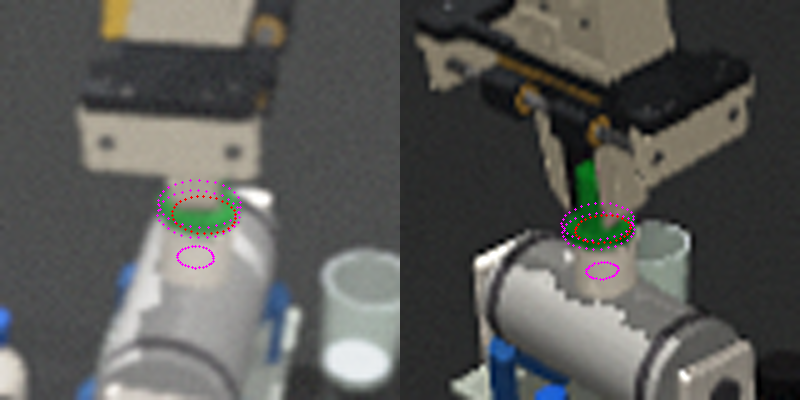

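Seated. I release and withdraw straight up.

Call:
servo_tool(targets="0 0 0 0; 0 0 0 0; 0 0 0 0; 0 0 0 0", hand=0.5)

```text
time: 19.08
tool_pos: [0.4763, -0.1951, 0.1532]
tool_rot: [-3.14, 0.08, -0.064]
contact_force: [1.1, -0.7, 0.3]
opening: 0.0461
```

Call:
servo_tool(targets="1 0 -12 0; 1 0 -15 0; 2 0 -25 0; 0 0 -30 0; -30 0 -30 0; -30 0 0 0; 0 0 0 0")

```text
time: 19.95
tool_pos: [0.4299, -0.1926, 0.2782]
tool_rot: [3.141, 0.075, -0.064]
contact_force: [-0.0, 0.1, 0.4]
opening: 0.0462
```

```bash
python3 chk.py c18; python3 - <<'E'
from h import *;import pickle,cv2
W,S,C=pickle.load(open('last.pkl','rb'))
im=cv2.cvtColor(W['color'],cv2.COLOR_RGB2BGR)[20:280,190:470].copy()
im=cv2.resize(im,None,fx=2.8,fy=2.8,interpolation=cv2.INTER_CUBIC)
for z,r,c in ((.133,.02,(0,0,255)),(.167,.012,(255,0,0))):
    for k in range(32):
        X=(proj(W,np.array([.4746,-.195,z])+r*np.array([np.cos(k*np.pi/16),np.sin(k*np.pi/16),0]))-[190,20])*2.8
        cv2.circle(im,(int(X[0]),int(X[1])),2,c,-1)
cv2.imwrite('pics/c18wz.png',im)
E
```

```text
t 19.95 pos [ 0.4299 -0.1926  0.2782] rot [ 3.141  0.075 -0.064] F [-0.   0.1  0.4] op 0.0462
```

View pics/c18.png

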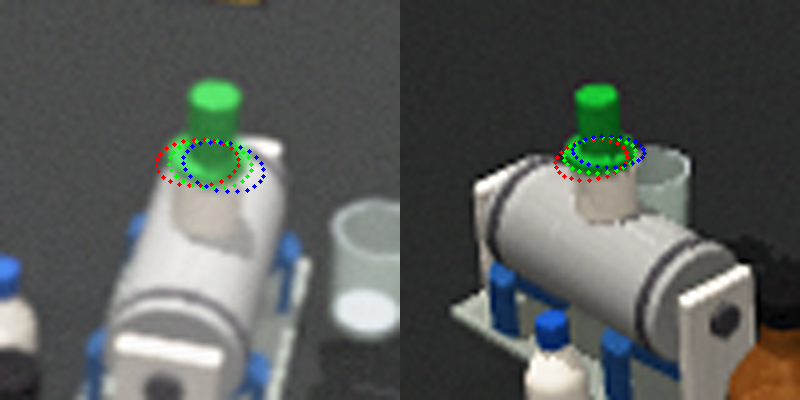

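View pics/c18wz.png

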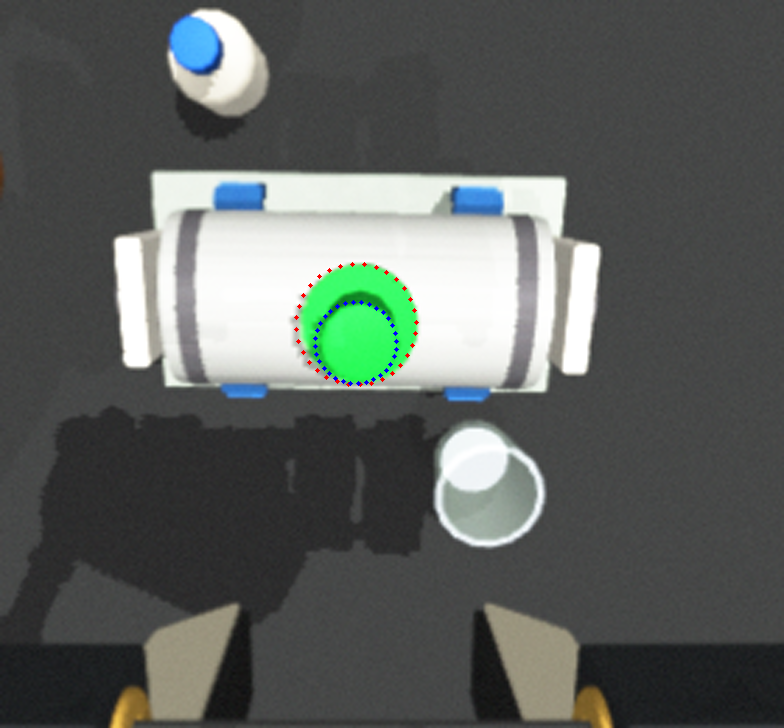

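The overlays for an upright, fully seated stopper (flange z=0.133, knob top z=0.167) match the wrist view to about 1 mm. I hand in.

```bash
python3 -c "
from h import *
now(); print(robot.hand_in())"
```

```text
t 20.1 pos [ 0.4314 -0.1928  0.277 ] rot [ 3.141  0.076 -0.063] F [ 0.1  0.1 -0.3] op 0.046
the job is handed in; nothing more can be done
None
```

I rolled the vessel upright, pressed the green stopper into the neck until its flange sat on the rim, and let go. I handed the job in at about 20 s of the 67 s allowed. `hand_in()` gives no verdict, so the result rests on my own checks.

**Last checks:**
- **Neck and stopper:** in all three cameras the stopper matches the outline expected for a neck within about 0.03 rad of upright. The wrist view puts the flange and knob top within about 1 mm of their fully seated positions.
- **Insertion:** the upward reaction rose to 11 N as the flange met the rim, while the stopper was still gripped.
- **Release:** the gripper is about 10 cm clear and the contact force reads about zero.
- **Bystanders:** the beaker and wash bottle show no visible shift in the last images. I last saw the vials and the other two stoppers in place just after picking up the green one. I did not measure any of them again at the end.

**What went off plan:**
- **Tool tilt:** pushing the neck tilted the tool by about 0.08 rad, and pushing back barely reduced it. I gripped the stopper with the jaws along the vessel's axis so the tilt would not carry over to it.
- **Neck angle:** the first push went about 0.04 rad past upright and my correction too far back, so it took a third push. My estimates before insertion disagreed slightly (0.01 to 0.04 rad), all well inside the 0.1 rad limit.

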